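Fasten a housing half, fit its cover on the dowels and hold it shut

TASK

First fasten the lower half of the control-unit housing by turning both of its wing screws clockwise to their end stops. Then pick up the cover by its rib, fit it onto the two dowels (large hole on the large dowel, small hole on the small one) and press it down against the springy seal until it is fully home, metal on metal. Finish while still holding it pressed fully home with the gripper, do not let go, and leave the other things on the bench alone.

Things in the scene. Friction and masses are not known exactly. Their poses are not given: they have to be found in the camera images.
- lower_half: Lower half of an aluminium housing, fixed to the bench on its left or right. Steel plate 120 (x) x 290 (y) x 8 mm; on it the half, 90 x 120 mm, with a flat metal seat (74 x 104 mm) 34 mm above the bench and two dowels on it. A wing screw stands on the plate at each end, on the centre line at y = +110 and -110 mm. Origin: under the plate's centre, at bench height; z up, y along the long side.
- large_dowel (a point): Foot of the large dowel's axis, on the seat, 34 mm above the bench, at (0, +40) mm in the lower half's frame. The dowel is 16 mm in diameter for 9 mm and then tapers to 8 mm; it is 16 mm tall.
- small_dowel (a point): Foot of the small dowel's axis, on the seat, 34 mm above the bench, at (0, -40) mm in the lower half's frame. The dowel is 10 mm in diameter for 9 mm and then tapers to 4 mm; it is 16 mm tall.
- seal (a joint): How far the black springy seal frame round the seat (90 x 120 mm, 8 mm wide) is pressed down, m: 0 when free, its top then 4 mm above the seat (38 mm above the bench); about 0.004 when the cover is home metal on metal. It needs 7 N to start moving and 11 N to be home (3 to 5 N of which is the cover's own weight), and springs back when let go.
- screw_a (a joint): Turn of the wing screw at the +y end of the lower half, rad, clockwise seen from above. At 0 the wing points along the lower half's x axis; at the end stop, 1.571, along its y axis. Starts between 0.15 and 0.5; does not rise or sink, turns with light friction (under 0.1 N m), stays where it is left. At its stop: beyond 1.45.
- screw_a_grip (a point): On the axis of screw_a, at the height to grip, 34 mm above the bench and 8 mm below the wing's top. The black wing is a flat upright block 36 long x 14 wide x 30 mm tall (from 12 to 42 mm above the bench). This point's x axis runs along the wing's length and turns with it.
- screw_b (a joint): The same for the wing screw at the -y end of the lower half.
- screw_b_grip (a point): The same grip point on screw_b; its x axis runs along the wing's length and turns with it.
- cover: Upper half of the housing: loose aluminium cover, 0.3 to 0.5 kg, right way up on the bench. Plate 90 (x) x 120 (y) x 16 mm with two through holes; in the middle of its top a solid upright rib 24 wide (x) x 48 long (y) x 30 mm tall to hold it by (46 mm tall in all). Origin: centre of its underside; z up. When fitted its axes match the lower half's and its underside lies on the seat.
- large_hole (a point): Centre of the large hole, 18 mm in diameter, at the cover's underside, at (0, +40) mm in the cover's frame.
- small_hole (a point): Centre of the small hole, 12 mm in diameter, at the cover's underside, at (0, -40) mm in the cover's frame.
- terminal_strip: Bystander: white terminal strip 22 x 110 x 20 mm, loose on the bench beyond the work. Origin: centre of its underside. Leave alone.
- screw_jar: Bystander: clear jar with a steel cap, 52 mm in diameter, 70 mm tall. Origin: centre of its underside. Leave alone.
- panel_meter: Bystander: white panel meter 50 x 60 x 30 mm. Origin: centre of its underside. Leave alone.
Things that resemble listed ones, but are neither listed nor needed, are in the scene too. What is meant by the cover is not green, and is the smaller of those in its own colour.

How it is judged:
On the way, in this order (a step that is already met when the one before it is completed fails the run):
1. both wing screws are turned to their end stops (value of joint each of screw_a, screw_b above 1.45 rad), for 0.2 s.
2. the cover is on both dowels and pressed home by the gripper (horizontal distance between large_hole and large_dowel below 0.0025 m and horizontal distance between small_hole and small_dowel below 0.0025 m and z of cover in the frame of lower_half below 0.0352 m and angle between the z axis of cover and the z axis of lower_half, either way round below 0.035 rad and value of joint seal above 0.003 m and contact force between the fingers and cover above 1 N), for 0.3 s.
At the end, for the whole second after the job is handed in: Both wing screws still at their stops (beyond 1.45 rad); each hole within 2.5 mm of its dowel's axis; the cover level within 2 degrees, its underside within 1.2 mm of the seat and the seal pressed in by more than 3 mm; the gripper's fingers still on the cover with more than 1 N, and the cover still (all of step 1 and all of step 2 and linear speed of cover below 0.01 m/s); the arm keeps its last pose, push and grip.
It fails at once if a bystander is pushed or lifted more than 20 mm from its place (distance of any of terminal_strip, screw_jar, panel_meter from where it was at the start of the episode above 0.02 m).
It also fails if it takes over 58 s, if anything falls off the work surface, if the arm or the gripper's body presses on something with over 40 N, if the wrist force passes 120 N, or if a joint passes its speed limit or range.

ROBOT

A 7-joint arm with a two-finger parallel gripper is mounted at the origin on the work surface. World frame = base frame: x ahead of the robot, y to its left, z up, the work surface at z = 0. Lengths are in m, angles in rad, forces in N, time in s.
With the tool pointing down it reaches from about 0.4 to 0.85 m from the base axis. Payload 4.5 kg.
Tool frame: the origin (TCP) lies at the very end of the fingers, on their centre line; the grasp point (between the pads) lies 19 mm behind it (r.grip_point_offset is the distance from the TCP to the grasp point, in m); z points along the fingers, y is the line along which they close (so a half turn about z gives the same grasp; the last joint's range is limited). The gripper opens to 88 mm and grips with 3 to 60 N. Pads are 18 mm wide; open, the fingers measure 123 mm over their backs; the gripper's body (75 mm by 187 mm) begins 45 mm behind the grasp point.
Start: joints at [1.237, 0.689, -0.195, 1.565, 0.157, 0.902, -0.215], TCP at [0.225, -0.583, 0.239] pointing down, gripper open.
Joint ranges: [-3.01, 3.01], [-0.46, 2.08], [-1.47, 1.51], [0.13, 2.56], [-1, 4.14], [0.04, 2.09], [-2.66, 2.66]. Speed limits (rad/s): [2.57, 2.57, 3.14, 3.14, 3.14, 3.14, 3.14].

INTERFACE

Orientations are given as a unit quaternion [x, y, z, w].
In Python, from plant import r gives the robot as it stands.
- The arm moves only by the tool carry_out, never from a script. Its argument "rows" is a list of rows, each a list of 3 entries, a list of its own where there are three numbers: the shift along the tool's x, y, z in cm, then the turn, a rotation vector about the tool's x, y, z in degrees, then the closure, from 0 (fully open) to 1 (shut). A call has 1 to 12 rows; each row is the pose to reach, as a shift and turn from the pose commanded when the call began, along the tool's axes at that moment; what a row does not reach only later rows make up. A row lasts 1/10 s, in which the tool goes at most 50 mm and 8.59 degrees, less where a joint would pass 70% of its speed; a pose out of reach is approached as far as the arm can. A call with a gripper value outside its range is refused whole. The fingers move at their own pace and stop on an object; "newtons" is the grip in N (left out, the last holds). Time passes only in rows, so rows that repeat a pose let the fingers close. It gives the time, the measured TCP pose, the force, the opening and the grip force at its end, in the units of the state.
- r.get_state(): the state, without advancing time (a new reading comes with each control period).
- r.snapshot(name): name is "scene" or "top" or "wrist"; returns a dict with "image" (420x560x3 uint8, red, green, blue), "fx", "fy", "cx", "cy" (pixels), "pose" (4x4, takes a point from camera to world coordinates). Camera axes: x right, y up, looking along -z (the intrinsics and any distortion apply to the point x, -y, -z); pixel columns grow to the right and rows downward; lengths in m; the calibration is good to about 2 mm. The wrist camera is an equidistant fisheye: a pixel r from the principal point sees the ray r / f radians off the axis. A picture is of the moment at which its call begins. There is no depth.
- r.finish_job(): hands the job in; it is judged then, once.
The state is a dict: "clock": time; "q": joint angles; "qd": joint speeds; "joint_torque": joint torques, N m; "tool_pos": TCP position; "eef_rot": TCP orientation; "contact_force": force on the tool from outside, world axes, zero at the start; "moment": the same for the moment, N m; "opening": opening from 0.0 (shut) to 1.0 (fully open); "finger_force": force on a finger pad.
Only numpy, scipy, OpenCV 4.12 (cv2) and the standard library are available. Lean on these libraries where they do the work, as an engineer would, in place of code of your own. Each camera call takes 0.05 s, during which the arm holds its last target. There are 200 camera calls.

## Working session

There is one attempt and no reset: what is moved stays moved. The work goes in short steps, Python scripts to look and compute and a tool call to move; the robot and the scene stay as the last step left them, time stands still between calls to the robot, and variables do not carry over. Pictures are saved under pics/ and viewed, at most 10 in all, crops included, and the job is handed in when it is done.

Besides the shell and the picture viewer there is one more tool, called as name([rows], argument=value, ...), one row to a line, values as JSON. carry_out: Moves the arm, as the interface text tells. Its arguments: {"type":"object","properties":{"rows":{"type":"array"},"newtons":{"type":"number"}},"required":["rows"]}

```bash
mkdir -p pics; ls; python3 - <<'E'
from plant import r
import cv2,numpy as np,pickle
d={}
for n in ("top","scene"):
    s=r.snapshot(n); d[n]=s
    cv2.imwrite(f"pics/{n}0.png",s["image"][:,:,::-1])
    print(n,s["fx"],s["fy"],s["cx"],s["cy"],np.round(s["pose"],3).tolist(),[k for k in s])
pickle.dump(d,open("s0.pkl","wb"))
st=r.get_state();print({k:np.round(v,3).tolist() for k,v in st.items()})
E
```

```text
pics
top 546.2141790957033 546.2141790957033 274.01822069230855 204.17243204465703 [[0.015, 0.994, -0.113, 0.395], [-1.0, 0.015, 0.007, -0.049], [0.008, 0.113, 0.994, 1.308], [0.0, 0.0, 0.0, 1.0]] ['image', 'fx', 'fy', 'cx', 'cy', 'pose']
scene 424.291270265776 424.291270265776 281.0943129514014 205.04821227593655 [[0.797, -0.499, 0.34, 0.878], [0.604, 0.659, -0.448, -0.52], [-0.001, 0.563, 0.827, 0.901], [0.0, 0.0, 0.0, 1.0]] ['image', 'fx', 'fy', 'cx', 'cy', 'pose']
{'clock': 0.1, 'q': [1.237, 0.69, -0.195, 1.566, 0.157, 0.903, -0.215], 'qd': [-0.001, -0.003, -0.001, -0.003, 0.001, 0.001, -0.002], 'joint_torque': [-0.003, -52.85, -1.271, -15.384, -0.052, 0.002, 0.0], 'tool_pos': [0.225, -0.583, 0.238], 'eef_rot': [0.983, 0.183, -0.0, -0.001], 'contact_force': [0.569, 0.145, 0.332], 'moment': [-0.017, -0.026, -0.005], 'finger_force': 0.0, 'opening': 1.001}
```

View pics/top0.png

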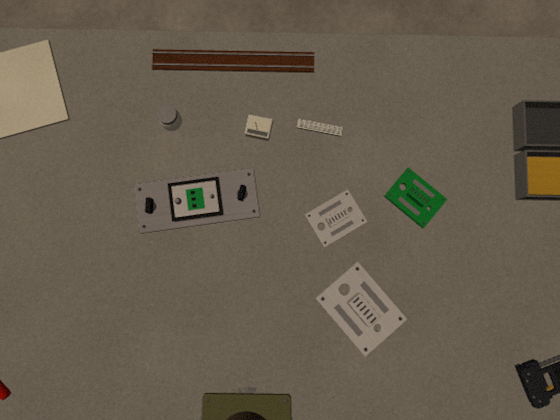

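View pics/scene0.png

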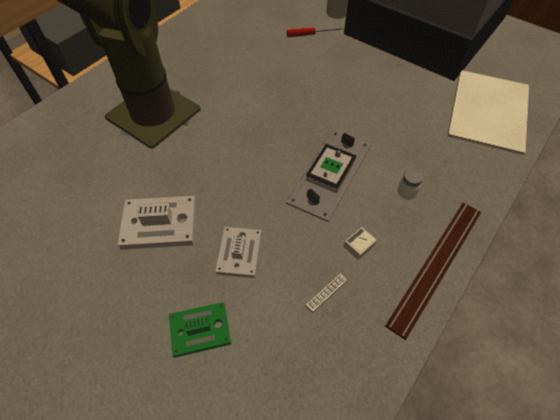

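Both views: lower half at top (197,201). Cover candidates at top (336,218) small grey, (361,309) large grey, (415,198) green. By the description it is the small grey one at (336,218). The meter is at (259,126), the strip at (320,127), the jar at (168,116).

```bash
python3 - <<'E'
import cv2,numpy as np
t=cv2.imread("pics/top0.png");s=cv2.imread("pics/scene0.png")
a=cv2.resize(t[160:255,130:372],(800,314),interpolation=cv2.INTER_CUBIC)
b=cv2.resize(s[125:285,210:375][:],None,fx=1,fy=1)
b1=cv2.resize(s[125:221,285:375],(268,286),interpolation=cv2.INTER_CUBIC);b2=cv2.resize(s[222:280,210:268],(286,286),interpolation=cv2.INTER_CUBIC)
o=np.zeros((600,800,3),np.uint8);o[:314]=a;o[314:,:268]=b1;o[314:,300:586]=b2
cv2.imwrite("pics/crop0.png",np.clip(o*1.7,0,255).astype(np.uint8))
E
```

```text
(no output)
```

View pics/crop0.png

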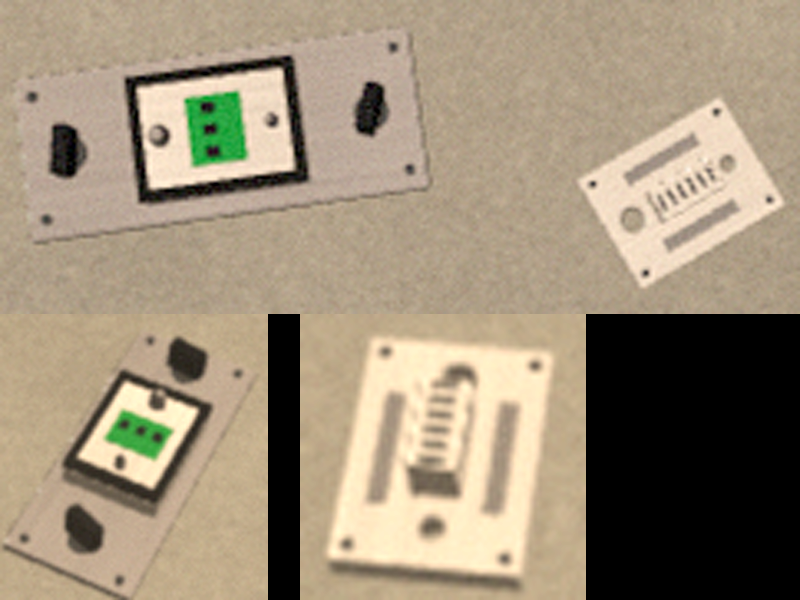

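The crop confirms it: small grey cover with its large hole on the left, and large dowel on the left of the half (+y_half ≈ world +y). Wings stand at both ends.

```bash
cat >h.py <<'E'
import cv2,numpy as np,pickle
from scipy.spatial.transform import Rotation as R
def ray(s,uv,fish=False):
    uv=np.atleast_2d(np.array(uv,float)); x=(uv[:,0]-s["cx"])/s["fx"]; y=(uv[:,1]-s["cy"])/s["fy"]
    if fish:
        th=np.hypot(x,y); k=np.where(th>1e-9,np.sin(th)/np.maximum(th,1e-9),1); d=np.c_[x*k,-y*k,-np.cos(th)]
    else: d=np.c_[x,-y,-np.ones_like(x)]
    return s["pose"][:3,3],d@s["pose"][:3,:3].T
def plane(s,uv,z,fish=False):
    o,d=ray(s,uv,fish); return (o+d*((z-o[2])/d[:,2])[:,None])[:,:2]
def blobs(m,amin=20):
    c,_=cv2.findContours(m.astype(np.uint8),cv2.RETR_EXTERNAL,cv2.CHAIN_APPROX_NONE)
    return [k for k in c if cv2.contourArea(k)>=amin]
def rect(P):  # P metres -> centre mm, size mm, yaw deg of long side
    (c,wh,a)=cv2.minAreaRect((np.asarray(P)*1000).astype(np.float32))
    if wh[0]<wh[1]: a+=90; wh=wh[::-1]
    return np.round(c,1),np.round(wh,1),round((a+90)%180-90,2)
E
python3 - <<'E'
from h import *
s=pickle.load(open("s0.pkl","rb"))["top"]; im=s["image"]
g=cv2.cvtColor(im,cv2.COLOR_RGB2GRAY); print(g[218,310:365].tolist()); 
for c in blobs(g[:260]>125,150): print("bright",rect(plane(s,c[:,0],.016)),c[:,0].mean(0))
for c in blobs(g[150:260]<45,40): c=c+[0,150]; print("dark",rect(plane(s,c[:,0],.038)),c[:,0].mean(0))
hsv=cv2.cvtColor(im,cv2.COLOR_RGB2HSV); print(hsv[[218,218,176,205],[318,280,150,225]])
E
```

```text
[134, 133, 132, 131, 131, 134, 134, 131, 129, 131, 132, 134, 132, 135, 130, 113, 112, 131, 128, 120, 130, 108, 63, 102, 134, 107, 63, 101, 130, 111, 104, 126, 135, 131, 127, 118, 117, 134, 134, 132, 133, 132, 133, 136, 131, 131, 133, 128, 131, 129, 130, 126, 121, 126, 129]
bright (array([ 512.2, -205.1]), array([117.8,  88.5]), -58.73) [334.93589744 219.21794872]
bright (array([552.7, 130.6]), array([101.3,  72.4]), -80.96) [192.89375 198.65625]
bright (array([ 732.4, -165. ]), array([109.5,  20.8]), 79.93) [320.65217391 126.97515528]
bright (array([732.7, -16. ]), array([58.4, 46.5]), 80.11) [256.23232323 124.54545455]
bright (array([817.5, 553.8]), array([207.1, 166.7]), 17.12) [28.09090909 89.90909091]
dark (array([532., 231.]), array([35.3, 22.6]), -2.02) [149.3902439  205.29268293]
dark (array([ 563.9, -681.2]), array([94.5,  4.7]), -89.1) [539.24691358 197.87654321]
dark (array([565.9,  18.7]), array([35.5, 16.4]), 1.18) [241.61111111 192.47222222]
dark (array([549.8, 126.9]), array([119. ,  89.9]), -81.21) [195.03488372 198.80813953]
dark (array([ 669.4, -695.1]), array([76.8,  9.7]), -89.06) [543.22535211 153.5915493 ]
[[ 12  47 141]
 [ 18  66 105]
 [ 18  61 104]
 [ 12  52 112]]
```

Measured, and the sizes match the description:

| Item | Measured | Expected size |
|---|---|---|
| Half | Centre (550,127) mm, yaw 8.8°, 119x90 mm | 120x90 mm |
| Cover | Centre (512,-205) mm, yaw 31.3°, 118x88 mm | 120x90 mm |

Moving above screw_b (566,18).

carry_out([
  [[53.5,-43.8,6],[0,0,26],0.55],
  [[53.5,-43.8,6],[0,0,26],0.55],
  [[53.5,-43.8,6],[0,0,26],0.55],
  [[53.5,-43.8,6],[0,0,26],0.55],
  [[53.5,-43.8,6],[0,0,26],0.55],
  [[53.5,-43.8,6],[0,0,26],0.55],
  [[53.5,-43.8,6],[0,0,26],0.55],
  [[53.5,-43.8,6],[0,0,26],0.55],
  [[53.5,-43.8,6],[0,0,26],0.55],
  [[53.5,-43.8,6],[0,0,26],0.55],
  [[53.5,-43.8,6],[0,0,26],0.55],
  [[53.5,-43.8,6],[0,0,26],0.55],
], newtons=20)

```text
clock: 1.3
tool_pos: [0.5207, -0.0616, 0.1865]
eef_rot: [0.999, -0.043, -0.0, 0.0]
contact_force: [-0.5, 0.9, -0.5]
opening: 0.453
finger_force: 0.0
```

```bash
cat >>h.py <<'E'
def go(st,x,y,z,yaw):
    "shift cm / turn deg (tool axes) to reach x,y,z mm, tool-x yaw deg, pointing down"
    T=R.from_quat(st["eef_rot"]); d=T.inv().apply(np.array([x,y,z])/1000-st["tool_pos"])*100
    G=R.from_euler("z",yaw,degrees=True)*R.from_euler("x",180,degrees=True)
    return np.round(d,2).tolist(),np.round((T.inv()*G).as_rotvec(degrees=True),1).tolist()
def pr(st):
    x=R.from_quat(st["eef_rot"]).apply([1,0,0]); z=R.from_quat(st["eef_rot"]).apply([0,0,1])
    print("t",st["clock"],"tcp",np.round(np.array(st["tool_pos"])*1000,1),"yaw",round(np.degrees(np.arctan2(x[1],x[0])),1),"tilt",np.round(z[:2],3),"q",np.round(st["q"],2),"F",np.round(st["contact_force"],1),"op",st["opening"],st["finger_force"])
E
python3 - <<'E'
from plant import r
from h import *
st=r.get_state();pr(st);print(go(st,566,18,150,-5))
E
```

```text
t 1.3 tcp [520.7 -61.6 186.5] yaw -4.9 tilt [-0. -0.] q [ 0.    0.63  0.04  1.93 -0.04  0.58 -1.58] F [-0.5  0.9 -0.5] op 0.4528473067774931 0.0
([3.83, -8.32, 3.64], [0.0, 0.0, 0.1])
```

q7 is at -1.58 and would run out of range during the turn, so I use the half-turn equivalent hand (yaw 175°).

carry_out([
  [[3.8,-8.3,3.6],[0,0,-100],0.55],
  [[3.8,-8.3,3.6],[0,0,-100],0.55],
  [[3.8,-8.3,3.6],[0,0,-100],0.55],
  [[3.8,-8.3,3.6],[0,0,-100],0.55],
  [[3.8,-8.3,3.6],[0,0,-100],0.55],
  [[3.8,-8.3,3.6],[0,0,-100],0.55],
  [[3.8,-8.3,3.6],[0,0,-100],0.55],
  [[3.8,-8.3,3.6],[0,0,-100],0.55],
  [[3.8,-8.3,3.6],[0,0,-100],0.55],
  [[3.8,-8.3,3.6],[0,0,-100],0.55],
  [[3.8,-8.3,3.6],[0,0,-100],0.55],
  [[3.8,-8.3,3.6],[0,0,-100],0.55],
])

```text
clock: 2.5
tool_pos: [0.5649, 0.0156, 0.1505]
eef_rot: [0.673, 0.739, -0.0, -0.0]
contact_force: [0.2, 0.7, -0.7]
opening: 0.456
finger_force: 0.0
```

carry_out([
  [[0,0,0],[0,0,-80],0.55],
  [[0,0,0],[0,0,-80],0.55],
  [[0,0,0],[0,0,-80],0.55],
  [[0,0,0],[0,0,-80],0.55],
  [[0,0,0],[0,0,-80],0.55],
  [[0,0,0],[0,0,-80],0.55],
  [[0,0,0],[0,0,-80],0.55],
  [[0,0,0],[0,0,-80],0.55],
  [[0,0,0],[0,0,-80],0.55],
  [[0,0,0],[0,0,-80],0.55],
  [[0,0,0],[0,0,-80],0.55],
])

```text
clock: 3.6
tool_pos: [0.5649, 0.0155, 0.1503]
eef_rot: [0.043, 0.999, 0.0, -0.001]
contact_force: [-0.3, 0.6, 0.3]
opening: 0.448
finger_force: 0.0
```

```bash
python3 - <<'E'
from plant import r
from h import *
st=r.get_state();pr(st)
s=r.snapshot("wrist");pickle.dump(s,open("w1.pkl","wb"));cv2.imwrite("pics/w1.png",s["image"][:,:,::-1])
print(s["fx"],s["cx"],s["cy"],np.round(s["pose"],3).tolist())
E
```

```text
t 3.6 tcp [564.9  15.5 150.3] yaw 175.0 tilt [-0.001  0.   ] q [ 0.34  0.85 -0.81  1.81  0.81  0.85  0.62] F [-0.3  0.6  0.3] op 0.44824952040619664 0.0
325.19226210127806 277.02640866393875 211.70345562672696 [[0.085, -0.962, -0.258, 0.499], [0.996, 0.082, 0.023, 0.023], [-0.001, -0.259, 0.966, 0.296], [0.0, 0.0, 0.0, 1.0]]
```

View pics/w1.png

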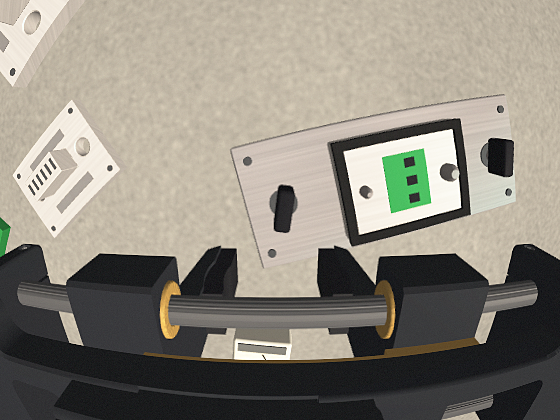

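The wrist view shows screw_b's wing at (284,208), the seal frame around (402,182), dowels at (366,192) and (449,172), and screw_a at (500,157). Refining the half's pose from the seal frame and the dowels.

```bash
cat > m.py <<'E'
from h import *
def half(s):
    im=s["image"]; g=cv2.cvtColor(im,cv2.COLOR_RGB2GRAY)
    for c in blobs(g<60,300):
        c=c[:,0]
        if c[:,1].max()>247: continue
        a=rect(plane(s,c,.038,True)); b=rect(plane(s,c,.042,True)); print("dark px",c.mean(0).round(),a,"z42",b)
    h=blobs(cv2.inRange(g,175,255),800)
    for c in h:
        c=c[:,0]
        if c[:,1].max()<247: print("bright px",c.mean(0).round(),"z34",rect(plane(s,c,.034,True)),"z16",rect(plane(s,c,.016,True)))
E
python3 - <<'E'
from m import *
from plant import r
s=pickle.load(open("w1.pkl","rb")); half(s)
st=r.get_state()
E
```

```text
dark px [283. 209.] (array([565.7,  21.9]), array([39.4, 14.3]), -11.13) z42 (array([564.7,  21.9]), array([38.8, 14. ]), -11.13)
dark px [500. 157.] (array([532.5, 230.6]), array([36.3, 33. ]), -1.12) z42 (array([532. , 227.4]), array([35.7, 32.5]), -1.12)
dark px [401. 179.] (array([549.8, 129.4]), array([120.7,  90.4]), -81.17) z42 (array([549.1, 127.7]), array([118.8,  89. ]), -81.17)
```

```bash
python3 - <<'E'
from h import *
from plant import r
print(go(r.get_state(),566.6,19.5,16,169))
E
```

```text
([-0.14, 0.4, 13.44], [-0.0, -0.0, 6.0])
```

carry_out([
  [[-0.1,0.4,5],[0,0,6],0.55],
  [[-0.1,0.4,8.5],[0,0,6],0.55],
  [[-0.1,0.4,11.5],[0,0,6],0.55],
  [[-0.1,0.4,13.4],[0,0,6],0.55],
  [[-0.1,0.4,13.4],[0,0,6],0.55],
  [[-0.1,0.4,13.4],[0,0,6],1],
  [[-0.1,0.4,13.4],[0,0,6],1],
  [[-0.1,0.4,13.4],[0,0,6],1],
  [[-0.1,0.4,13.4],[0,0,6],1],
  [[-0.1,0.4,13.4],[0,0,6],1],
])

```text
clock: 4.65
tool_pos: [0.5675, 0.0208, 0.018]
eef_rot: [0.095, 0.995, 0.001, 0.001]
contact_force: [-0.2, 1.9, 6.4]
opening: 0.164
finger_force: 20.0
```

```bash
python3 - <<'E'
from h import *
from plant import r
st=r.get_state();pr(st);print(go(st,566.6,19.5,16,95))
E
```

```text
t 4.65 tcp [567.5  20.8  18. ] yaw 169.1 tilt [0.003 0.002] q [ 0.23  1.02 -0.61  1.86  1.02  0.61  0.33] F [-0.2  1.9  6.4] op 0.16434456600792274 20.0003909971565
([0.07, -0.15, 0.2], [0.2, 0.0, 74.1])
```

Gripped (14.4 mm). Turning clockwise.

carry_out([
  [[0,0,-0.2],[0,0,8],1],
  [[0,0,-0.2],[0,0,16],1],
  [[0,0,-0.2],[0,0,24],1],
  [[0,0,-0.2],[0,0,32],1],
  [[0,0,-0.2],[0,0,40],1],
  [[0,0,-0.2],[0,0,48],1],
  [[0,0,-0.2],[0,0,56],1],
  [[0,0,-0.2],[0,0,63],1],
  [[0,0,-0.2],[0,0,69],1],
  [[0,0,-0.2],[0,0,72],1],
  [[0,0,-0.2],[0,0,72],1],
  [[0,0,-0.2],[0,0,72],1],
])

```text
clock: 5.85
tool_pos: [0.5676, 0.021, 0.0183]
eef_rot: [0.661, 0.75, 0.001, 0.0]
contact_force: [3.9, 2.9, -12.0]
opening: 0.158
finger_force: 20.0
```

```bash
python3 - <<'E'
from h import *
from plant import r
st=r.get_state();pr(st);print(st["moment"])
E
```

```text
t 5.85 tcp [567.6  21.   18.3] yaw 97.3 tilt [0.002 0.002] q [ 0.07  0.97 -0.32  1.87  0.69  0.42 -0.64] F [  3.9   2.9 -12. ] op 0.15849668675594916 19.998627151362598
[ 0.59098133 -1.0403941   0.36793266]
```

At the stop (97.3° vs 98.8° expected). Release, rise and go to screw_a.

carry_out([
  [[0,0,0],[0,0,0],0.55],
  [[0,0,0],[0,0,0],0.55],
  [[0,0,0],[0,0,0],0.55],
  [[0,0,-5],[0,0,0],0.55],
  [[0,0,-10],[0,0,0],0.55],
  [[0,0,-10],[0,0,-8],0.55],
  [[0,0,-10],[0,0,-16],0.55],
  [[0,0,-10],[0,0,-24],0.55],
  [[0,0,-10],[0,0,-32],0.55],
  [[0,0,-10],[0,0,-40],0.55],
])

```text
clock: 6.85
tool_pos: [0.5661, 0.019, 0.1191]
eef_rot: [0.363, 0.932, -0.001, 0.0]
contact_force: [0.2, 0.9, -0.3]
opening: 0.451
finger_force: 0.0
```

```bash
python3 - <<'E'
from h import *
from plant import r
st=r.get_state();pr(st);print(go(st,533,237,130,177))
E
```

```text
t 6.85 tcp [566.1  19.  119.1] yaw 137.4 tilt [-0.    -0.001] q [ 0.25  0.86 -0.65  1.83  0.76  0.72 -0.  ] F [ 0.2  0.9 -0.3] op 0.45059042951809664 0.0
([17.2, 13.8, -1.11], [-0.1, 0.0, -39.6])
```

carry_out([
  [[17.2,13.8,-1.1],[0,0,-39.6],0.55],
  [[17.2,13.8,-1.1],[0,0,-39.6],0.55],
  [[17.2,13.8,-1.1],[0,0,-39.6],0.55],
  [[17.2,13.8,-1.1],[0,0,-39.6],0.55],
  [[17.2,13.8,-1.1],[0,0,-39.6],0.55],
  [[17.2,13.8,-1.1],[0,0,-39.6],0.55],
  [[17.2,13.8,-1.1],[0,0,-39.6],0.55],
  [[17.2,13.8,-1.1],[0,0,-39.6],0.55],
])

```text
clock: 7.65
tool_pos: [0.5351, 0.235, 0.1294]
eef_rot: [0.031, 1.0, -0.002, -0.0]
contact_force: [-0.2, -0.6, 0.4]
opening: 0.448
finger_force: 0.0
```

```bash
python3 - <<'E'
from m import *
from plant import r
st=r.get_state();pr(st)
s=r.snapshot("wrist");pickle.dump(s,open("w2.pkl","wb"));cv2.imwrite("pics/w2.png",s["image"][:,:,::-1]);half(s)
print(go(st,533,237,17,177))
E
```

```text
t 7.65 tcp [535.1 235.  129.4] yaw 176.4 tilt [-0.    -0.003] q [-0.05  0.9  -0.81  1.77  0.85  0.86  0.25] F [-0.2 -0.6  0.4] op 0.4476758574361247 0.0
dark px [281. 210.] (array([531.6, 239.2]), array([39.4, 13.5]), -0.72) z42 (array([530.5, 239.2]), array([38.7, 13.2]), -0.72)
([0.23, 0.23, 11.24], [-0.2, 0.0, -0.6])
```

View pics/w2.png

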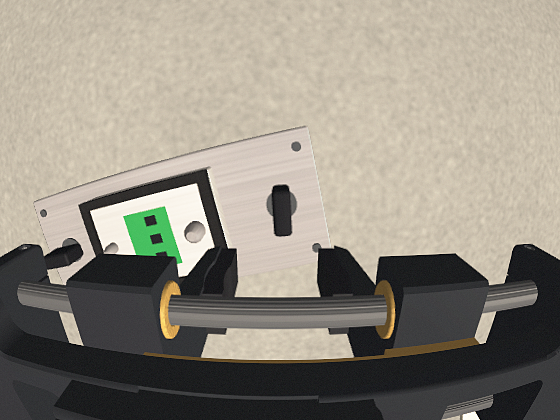

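Screw_a's wing is at (281,210), almost in line with the hand; screw_b at (65,255) now lies along y. Descending.

carry_out([
  [[0.2,0.3,5],[0,0,-2],0.55],
  [[0.2,0.3,8.5],[0,0,-2],0.55],
  [[0.2,0.3,11.1],[0,0,-2],0.55],
  [[0.2,0.3,11.1],[0,0,-2],0.55],
  [[0.2,0.3,11.1],[0,0,-2],1],
  [[0.2,0.3,11.1],[0,0,-2],1],
  [[0.2,0.3,11.1],[0,0,-2],1],
  [[0.2,0.3,11.1],[0,0,-2],1],
  [[0.2,0.3,11.1],[0,0,-2],1],
])

```text
clock: 8.6
tool_pos: [0.5337, 0.2383, 0.0202]
eef_rot: [0.012, 1.0, -0.002, 0.001]
contact_force: [-0.1, -4.8, 5.9]
opening: 0.157
finger_force: 20.0
```

```bash
python3 - <<'E'
from h import *
from plant import r
st=r.get_state();pr(st);print(st["moment"])
E
```

```text
t 8.6 tcp [533.7 238.3  20.2] yaw 178.6 tilt [ 0.002 -0.005] q [-0.12  1.05 -0.68  1.8   1.03  0.7   0.13] F [-0.1 -4.8  5.9] op 0.1565889117408374 20.00055549899116
[-1.08789455 -0.02974106  0.08138732]
```

carry_out([
  [[0,0,0],[0,0,8],1],
  [[0,0,0],[0,0,16],1],
  [[0,0,0],[0,0,24],1],
  [[0,0,0],[0,0,32],1],
  [[0,0,0],[0,0,40],1],
  [[0,0,0],[0,0,48],1],
  [[0,0,0],[0,0,56],1],
  [[0,0,0],[0,0,64],1],
  [[0,0,0],[0,0,72],1],
  [[0,0,0],[0,0,79],1],
  [[0,0,0],[0,0,82],1],
  [[0,0,0],[0,0,82],1],
])

```text
clock: 9.8
tool_pos: [0.5338, 0.2384, 0.0202]
eef_rot: [0.665, 0.747, -0.001, 0.002]
contact_force: [-0.1, -5.3, 5.4]
opening: 0.159
finger_force: 20.0
```

carry_out([
  [[0,0,0],[0,0,0],1],
  [[0,0,0],[0,0,0],0.45],
  [[0,0,0],[0,0,0],0.45],
  [[0,0,0],[0,0,0],0.45],
  [[0,0,-5],[0,0,0],0.4],
  [[0,0,-10],[0,0,0],0.4],
  [[0,0,-13],[0,0,0],0.4],
  [[0,0,-13],[0,0,0],0.4],
])

```text
clock: 10.6
tool_pos: [0.535, 0.2435, 0.1533]
eef_rot: [0.665, 0.747, 0.004, 0.001]
contact_force: [0.3, 0.2, -0.7]
opening: 0.601
finger_force: 0.0
```

```bash
python3 - <<'E'
from m import *
from plant import r
st=r.get_state();pr(st)
s=r.snapshot("wrist");pickle.dump(s,open("w3.pkl","wb"));cv2.imwrite("pics/w3.png",s["image"][:,:,::-1]);half(s)
print(go(st,512,-205,160,121.3), go(st,512,-205,160,31.3))
E
```

```text
t 10.6 tcp [535.  243.5 153.3] yaw 96.7 tilt [0.007 0.005] q [-0.21  0.79 -0.52  1.76  0.55  0.73 -0.9 ] F [ 0.3  0.2 -0.7] op 0.6006234633049646 0.0
dark px [274. 211.] (array([533.2, 240.9]), array([39.1, 13.5]), -81.51) z42 (array([533.1, 241.9]), array([38.5, 13.3]), -81.51)
bright px [527.  19.] z34 (array([779., 476.]), array([127.1,  51.4]), 24.3) z16 (array([796.1, 487.3]), array([135.7,  54.9]), 24.3)
([-44.27, -7.49, -0.93], [0.5, -0.2, -24.6]) ([-44.27, -7.49, -0.93], [0.3, -0.5, 65.4])
```

View pics/w3.png

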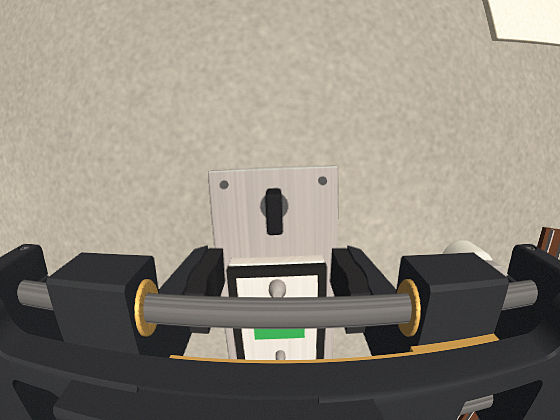

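Screw_a is at -81.5° (relative 90.3°), so both are at their stops. The two screw axes as gripped are 220.0 mm apart, which gives half centre (550.7,129.7), yaw 8.84°. Now to the cover.

carry_out([
  [[-44.3,-7.5,-1],[0.5,-0.2,-24.6],0.3],
  [[-44.3,-7.5,-1],[0.5,-0.2,-24.6],0.3],
  [[-44.3,-7.5,-1],[0.5,-0.2,-24.6],0.3],
  [[-44.3,-7.5,-1],[0.5,-0.2,-24.6],0.3],
  [[-44.3,-7.5,-1],[0.5,-0.2,-24.6],0.3],
  [[-44.3,-7.5,-1],[0.5,-0.2,-24.6],0.3],
  [[-44.3,-7.5,-1],[0.5,-0.2,-24.6],0.3],
  [[-44.3,-7.5,-1],[0.5,-0.2,-24.6],0.3],
  [[-44.3,-7.5,-1],[0.5,-0.2,-24.6],0.3],
  [[-44.3,-7.5,-1],[0.5,-0.2,-24.6],0.3],
  [[-44.3,-7.5,-1],[0.5,-0.2,-24.6],0.3],
  [[-44.3,-7.5,-1],[0.5,-0.2,-24.6],0.3],
])

```text
clock: 11.85
tool_pos: [0.5095, -0.2056, 0.1581]
eef_rot: [0.489, 0.872, -0.004, -0.003]
contact_force: [1.2, 0.9, -0.3]
opening: 0.698
finger_force: 0.0
```

```bash
python3 - <<'E'
from m import *
from plant import r
st=r.get_state();pr(st)
s=r.snapshot("wrist");pickle.dump(s,open("w4.pkl","wb"));cv2.imwrite("pics/w4.png",s["image"][:,:,::-1]);half(s)
print(go(st,512,-205,160,121.3))
E
```

```text
t 11.85 tcp [ 509.5 -205.6  158.1] yaw 121.4 tilt [-0.008 -0.004] q [ 0.7   0.79 -0.7   1.85  0.71  0.78  0.16] F [ 1.2  0.9 -0.3] op 0.698498712801228 0.0
dark px [455.  37.] (array([563.9,  16. ]), array([49.7, 26. ]), 81.29) z42 (array([562.6,  13.5]), array([49. , 25.7]), 81.29)
dark px [498.   7.] (array([589. ,  76.2]), array([53. , 22.7]), 47.16) z42 (array([587.3,  72.9]), array([52.2, 22.4]), 47.16)
bright px [541. 163.] z34 (array([723.6, -16.9]), array([56.5, 48.3]), 79.15) z16 (array([740.1,  -8.3]), array([60.2, 51.5]), 79.15)
bright px [ 87. 140.] z34 (array([ 309.5, -251.1]), array([179.2, 133.6]), 41.26) z16 (array([ 298.4, -258. ]), array([191.1, 142.5]), 41.26)
bright px [460.  34.] z34 (array([557.1,  21.3]), array([106.9,  90. ]), 9.04) z16 (array([562.6,  32.5]), array([114.1,  96. ]), 9.04)
([-0.07, 0.24, -0.2], [-0.5, -0.0, 0.1])
```

View pics/w4.png

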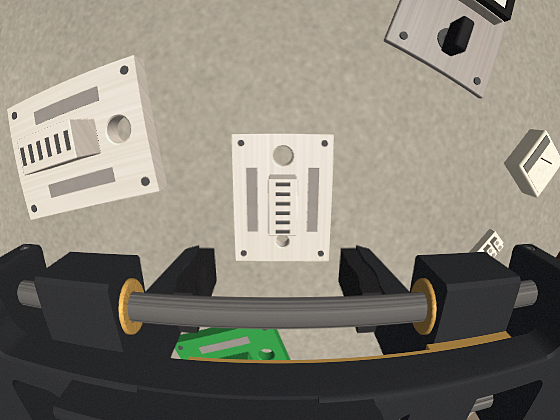

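The cover is centred at (283,198), with its large hole at (283,155) and small hole at (283,241); it lines up with the hand. Checking its plate corners at z=16 mm.

```bash
python3 - <<'E'
from m import *
from plant import r
s=pickle.load(open("w4.pkl","rb"))
print(rect(plane(s,[[232,134.5],[334,134.5],[331,260.5],[235.5,261]],.016,True)))
P=plane(s,[[283.3,155],[282.8,241]],.016,True)*1000;print(P,np.linalg.norm(P[0]-P[1]))
rr=plane(s,[[269,178],[297,178],[296,235],[269.5,235.5]],.046,True);print("rib",rect(rr))
E
```

```text
(array([ 513.1, -202.4]), array([120.2,  92.7]), -58.04)
[[ 491.64125229 -167.36875529]
 [ 533.60678123 -236.06883749]] 80.50345901179786
rib (array([ 512.3, -201.8]), array([48.7, 22.5]), -58.37)
```

Cover at (512.7,-202.3), yaw 31.5°; the size and the 80.5 mm hole spacing match. Descend and grip.

carry_out([
  [[0.1,0.5,5],[-0.5,0,0],0.3],
  [[0.1,0.5,9],[-0.5,0,0],0.3],
  [[0.1,0.5,12],[-0.5,0,0],0.3],
  [[0.1,0.5,13.8],[-0.5,0,0],0.3],
  [[0.1,0.5,13.8],[-0.5,0,0],0.3],
  [[0.1,0.5,13.8],[-0.5,0,0],1],
  [[0.1,0.5,13.8],[-0.5,0,0],1],
  [[0.1,0.5,13.8],[-0.5,0,0],1],
  [[0.1,0.5,13.8],[-0.5,0,0],1],
  [[0.1,0.5,13.8],[-0.5,0,0],1],
], newtons=50)

```text
clock: 12.9
tool_pos: [0.5129, -0.2052, 0.0214]
eef_rot: [0.49, 0.871, -0.0, 0.001]
contact_force: [2.2, 1.8, 0.5]
opening: 0.268
finger_force: 8.7
```

```bash
python3 - <<'E'
from h import *
from plant import r
st=r.get_state();pr(st);print(st["moment"])
E
```

```text
t 12.9 tcp [ 512.9 -205.2   21.4] yaw 121.3 tilt [ 0.002 -0.002] q [ 0.58  0.98 -0.5   1.91  0.96  0.51 -0.05] F [2.2 1.8 0.5] op 0.2683050697658616 8.699036536272615
[ 0.10297461 -0.19164605 -0.01028193]
```

carry_out([
  [[0,0,0],[0,0,0],1],
  [[0,0,0],[0,0,0],1],
  [[0,0,-3],[0,0,0],1],
  [[0,0,-6],[0,0,0],1],
  [[0,0,-10],[0,0,0],1],
  [[0,0,-12],[0,0,0],1],
  [[0,0,-12],[0,0,0],1],
  [[0,0,-12],[0,0,0],1],
], newtons=50)

```text
clock: 13.7
tool_pos: [0.5114, -0.2052, 0.1398]
eef_rot: [0.491, 0.871, -0.001, -0.0]
contact_force: [0.1, -1.1, -3.0]
opening: 0.268
finger_force: 50.0
```

```bash
python3 - <<'E'
from h import *
from plant import r
st=r.get_state();pr(st);print(st["moment"])
s=r.snapshot("wrist");pickle.dump(s,open("w5.pkl","wb"));cv2.imwrite("pics/w5.png",s["image"][:,:,::-1])
print(go(st,550.7,129.7,140,98.84))
E
```

```text
t 13.7 tcp [ 511.4 -205.2  139.8] yaw 121.2 tilt [-0.001 -0.002] q [ 0.69  0.81 -0.67  1.86  0.75  0.74  0.13] F [ 0.1 -1.1 -3. ] op 0.2681208809449143 49.999695494771004
[ 0.00273129 -0.01847945 -0.02541237]
([26.6, 20.73, -0.08], [-0.1, 0.1, 22.4])
```

View pics/w5.png

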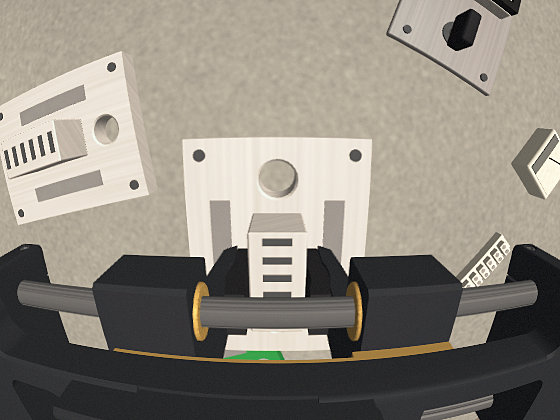

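The cover is held level: large hole at (278,177), front plate corners at (183,140) and (371,138). Working out its place in the tool frame.

```bash
cat > c.py <<'E'
from h import *
def incover(s,st,uv,dz):
    "tool-frame (x,y) mm of pixels at TCP height+dz mm"
    P=plane(s,uv,st["tool_pos"][2]+dz/1000,True)
    T=R.from_quat(st["eef_rot"]); d=np.c_[P,np.full(len(P),st["tool_pos"][2])]-st["tool_pos"]
    return T.inv().apply(d)[:,:2]*1000
E
python3 - <<'E'
from c import *
from plant import r
s=pickle.load(open("w5.pkl","rb"));st=r.get_state()
print(incover(s,st,[[278,177],[183,140],[371,138]],-5.4))
print("rib top front edge",incover(s,st,[[249,232],[306,232]],24.6))
g=cv2.cvtColor(s["image"],cv2.COLOR_RGB2GRAY)
c=cv2.HoughCircles(cv2.medianBlur(g[150:205,245:312],3),cv2.HOUGH_GRADIENT,1,50,param1=80,param2=15,minRadius=14,maxRadius=26);print(c)
E
```

```text
[[ 43.36779771   1.35242631]
 [ 61.71808361 -43.91118534]
 [ 62.7861786   45.51051017]]
rib top front edge [[ 26.21685228 -10.08372343]
 [ 26.26572048  12.4768751 ]]
[[[32.5 27.5 19.3]]]
```

Cover centre sits +2.6 mm along tool x, so target TCP is (551.1,127.1), yaw 98.84°.

carry_out([
  [[26.4,20.6,0],[0,0,22.4],1],
  [[26.4,20.6,0],[0,0,22.4],1],
  [[26.4,20.6,0],[0,0,22.4],1],
  [[26.4,20.6,0],[0,0,22.4],1],
  [[26.4,20.6,0],[0,0,22.4],1],
  [[26.4,20.6,0],[0,0,22.4],1],
  [[26.4,20.6,0],[0,0,22.4],1],
  [[26.4,20.6,0],[0,0,22.4],1],
  [[26.4,20.6,0],[0,0,22.4],1],
  [[26.4,20.6,0],[0,0,22.4],1],
  [[26.4,20.6,0],[0,0,22.4],1],
])

```text
clock: 14.85
tool_pos: [0.5511, 0.1254, 0.1394]
eef_rot: [0.651, 0.759, -0.002, 0.001]
contact_force: [0.3, 0.0, -3.7]
opening: 0.265
finger_force: 50.0
```

```bash
python3 - <<'E'
from c import *
from plant import r
st=r.get_state();pr(st);print(st["moment"]); print(go(st,551.1,127.1,80,98.84))
E
```

```text
t 14.85 tcp [551.1 125.4 139.4] yaw 98.7 tilt [-0.001 -0.004] q [-0.01  0.79 -0.52  1.83  0.6   0.69 -0.72] F [ 0.3  0.  -3.7] op 0.26493056988917896 49.99970594421029
[-0.06151116 -0.0777923   0.01332783]
([0.18, 0.04, 5.94], [-0.1, 0.2, -0.1])
```

carry_out([
  [[0.2,0,3],[-0.1,0.2,0],1],
  [[0.2,0,5.5],[-0.1,0.2,0],1],
  [[0.2,0,6.3],[-0.1,0.2,0],1],
  [[0.2,0,6.3],[-0.1,0.2,0],1],
  [[0.2,0,6.3],[-0.1,0.2,0],1],
  [[0.2,0,6.3],[-0.1,0.2,0],1],
])

```text
clock: 15.45
tool_pos: [0.5521, 0.1298, 0.0785]
eef_rot: [0.65, 0.76, 0.002, 0.0]
contact_force: [0.7, -0.1, -2.0]
opening: 0.267
finger_force: 50.0
```

```bash
python3 - <<'E'
from c import *
from plant import r
st=r.get_state();pr(st);print(st["moment"]); print(go(st,551.1,127.1,55,98.84))
s=r.snapshot("wrist");pickle.dump(s,open("w6.pkl","wb"))
a=cv2.resize(s["image"][100:270,150:410,::-1],None,fx=3,fy=3,interpolation=cv2.INTER_CUBIC)
cv2.imwrite("pics/w6.png",a)
E
```

```text
t 15.45 tcp [552.1 129.8  78.5] yaw 98.8 tilt [0.004 0.003] q [-0.05  0.88 -0.45  1.86  0.68  0.56 -0.79] F [ 0.7 -0.1 -2. ] op 0.2673936990979244 49.999752938747406
[-0.02687218 -0.05234502 -0.03485089]
([-0.25, -0.15, 2.35], [0.2, -0.1, 0.0])
```

View pics/w6.png

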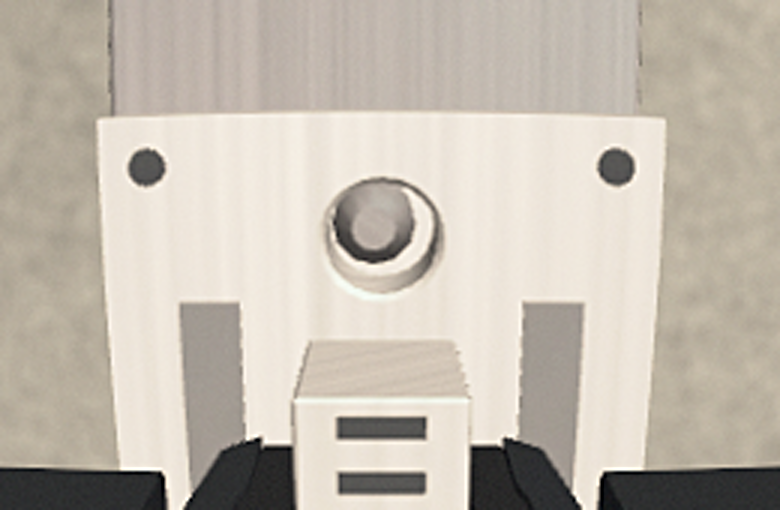

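The large dowel's tip at full-frame (276,176) shows inside the large hole, whose top rim is centred at (277.5,179.2). Computing the offset.

```bash
python3 - <<'E'
from c import *
from plant import r
s=pickle.load(open("w6.pkl","rb"));st=r.get_state()
h=incover(s,st,[[277.5,179.2]],-5.4); d=incover(s,st,[[276,176]],1000*(.050-st["tool_pos"][2]))
print(h,d,d-h)
hb=incover(s,st,[[150+385/3,100+240/3]],-21.4);print(hb)
E
```

```text
[[42.82559511  0.49798816]] [[40.81217938 -0.20438757]] [[-2.01341573 -0.70237573]]
[[39.7816981   1.01024279]]
```

Vision (-2.0,-0.7 mm) and tool reckoning (-2.5,-1.5 mm) agree. Correcting, then lowering onto the tapers.

carry_out([
  [[-0.23,-0.1,0],[0.2,-0.1,0],1],
  [[-0.23,-0.1,0],[0.2,-0.1,0],1],
  [[-0.23,-0.1,0],[0.2,-0.1,0],1],
  [[-0.23,-0.1,0.4],[0.2,-0.1,0],1],
  [[-0.23,-0.1,0.8],[0.2,-0.1,0],1],
  [[-0.23,-0.1,1.1],[0.2,-0.1,0],1],
  [[-0.23,-0.1,1.1],[0.2,-0.1,0],1],
  [[-0.23,-0.1,1.1],[0.2,-0.1,0],1],
])

```text
clock: 16.3
tool_pos: [0.5504, 0.1273, 0.0661]
eef_rot: [0.65, 0.76, -0.001, -0.001]
contact_force: [-0.2, 0.2, -2.7]
opening: 0.267
finger_force: 50.0
```

```bash
python3 - <<'E'
from c import *
from plant import r
st=r.get_state();pr(st);print(st["moment"]); print(go(st,551.1,127.1,55,98.84))
E
```

```text
t 16.3 tcp [550.4 127.3  66.1] yaw 98.9 tilt [-0.002 -0.   ] q [-0.06  0.9  -0.43  1.86  0.69  0.54 -0.8 ] F [-0.2  0.2 -2.7] op 0.26725145355564395 49.99984798952937
[-0.02715408 -0.17096269  0.04028992]
([-0.03, 0.07, 1.11], [-0.1, -0.0, 0.0])
```

Already 5 mm onto the tapers with no side force. Continue down.

carry_out([
  [[0,0.03,0.2],[0,0,0],1],
  [[0,0.03,0.4],[0,0,0],1],
  [[0,0.03,0.6],[0,0,0],1],
  [[0,0.03,0.8],[0,0,0],1],
  [[0,0.03,0.9],[0,0,0],1],
  [[0,0.03,0.9],[0,0,0],1],
  [[0,0.03,0.9],[0,0,0],1],
])

```text
clock: 17.0
tool_pos: [0.5509, 0.1273, 0.0577]
eef_rot: [0.65, 0.76, -0.001, -0.0]
contact_force: [-2.1, -1.0, 6.0]
opening: 0.271
finger_force: 50.0
```

```bash
python3 - <<'E'
from c import *
from plant import r
st=r.get_state();pr(st);print(st["moment"])
E
```

```text
t 17.0 tcp [550.9 127.3  57.7] yaw 98.9 tilt [-0.001 -0.   ] q [-0.07  0.91 -0.42  1.86  0.7   0.52 -0.81] F [-2.1 -1.   6. ] op 0.27137400679947526 50.00119663774967
[-0.24769835  0.2395279  -0.01875237]
```

carry_out([
  [[0,0,0.1],[0,0,0],1],
  [[0,0,0.2],[0,0,0],1],
  [[0,0,0.3],[0,0,0],1],
  [[0,0,0.4],[0,0,0],1],
  [[0,0,0.4],[0,0,0],1],
])

```text
clock: 17.5
tool_pos: [0.5508, 0.1273, 0.0553]
eef_rot: [0.65, 0.76, -0.0, 0.0]
contact_force: [-5.3, -2.2, 20.2]
opening: 0.265
finger_force: 50.0
```

```bash
python3 - <<'E'
from c import *
from plant import r
st=r.get_state();pr(st);print(st["moment"])
E
```

```text
t 17.5 tcp [550.8 127.3  55.3] yaw 98.9 tilt [-0.    -0.001] q [-0.07  0.92 -0.41  1.86  0.71  0.51 -0.82] F [-5.3 -2.2 20.2] op 0.26461531676330974 50.00186529010534
[-0.45758745  0.93931261  0.03901385]
```

carry_out([
  [[0,-0.04,0.08],[0,0,0],1],
  [[0,-0.04,0.15],[0,0,0],1],
  [[0,-0.04,0.15],[0,0,0],1],
  [[0,-0.04,0.15],[0,0,0],1],
  [[0,-0.04,0.15],[0,0,0],1],
  [[0,-0.04,0.15],[0,0,0],1],
])

```text
clock: 18.1
tool_pos: [0.5508, 0.1272, 0.0553]
eef_rot: [0.65, 0.76, -0.0, 0.001]
contact_force: [-7.0, -2.5, 31.4]
opening: 0.263
finger_force: 50.0
```

```bash
python3 - <<'E'
from c import *
from plant import r
st=r.get_state();pr(st);print(st["moment"])
s=r.snapshot("wrist");t=r.snapshot("scene")
a=cv2.resize(s["image"][120:270,150:410,::-1],(624,360),interpolation=cv2.INTER_CUBIC)
b=cv2.resize(t["image"][105:225,270:390,::-1],(240,240),interpolation=cv2.INTER_CUBIC)
o=np.zeros((600,624,3),np.uint8);o[:360]=a;o[360:,:240]=b
cv2.imwrite("pics/w7.png",o)
E
```

```text
t 18.1 tcp [550.8 127.2  55.3] yaw 98.9 tilt [ 0.001 -0.001] q [-0.07  0.91 -0.41  1.87  0.71  0.51 -0.82] F [-7.  -2.5 31.4] op 0.2626687217258465 50.00088483095169
[-0.72926978  1.45759662 -0.04516785]
```

View pics/w7.png

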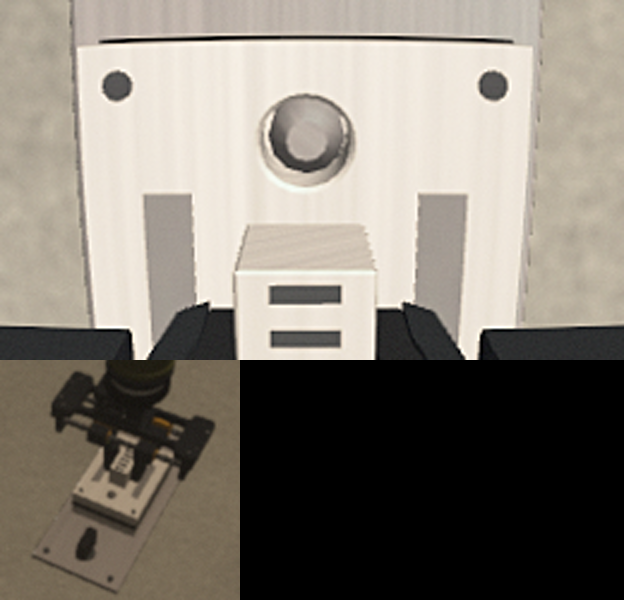

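The dowel fills the hole and the cover lies level. 11 N more push moved it 0.0 mm at the expected height (TCP 55.3 mm), so it is metal on metal. Handing in.

```bash
python3 -c "
from plant import r
print(r.finish_job())"
```

```text
the job is handed in; nothing more can be done
None
```

I handed the job in at about 18 s with both wing screws at their stops and the cover on both dowels, held pressed home with about 31 N; the bystanders were not touched, and no verdict came back.

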